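# Open the frit jar and bring the forceps over it at the set gap

### The arm

A 6-joint arm with a two-finger parallel gripper is mounted at the origin on the work surface. World frame = base frame: x ahead of the robot, y to its left, z up, the work surface at z = 0. Lengths are in mm, angles in degrees, forces in N, time in s.
With the tool pointing down it reaches from about 300 to 750 mm from the base axis. Payload 8.5 kg.
Tool frame: the origin (TCP) lies on the centre line of the jaws, within the pads' length; the fingertips stand 22 mm ahead of it and the grasp point (between the pads) lies 3 mm ahead of it; z points along the fingers, y is the direction in which the jaws open and shut (so a half turn about z gives the same grasp; the last joint's range is limited). The gripper opens to 88 mm and grips with 3 to 60 N. Pads are 18 mm wide; open, the fingers measure 123 mm over their backs; the gripper's body (75 mm by 187 mm) begins 45 mm behind the grasp point.
Start: joints at [56.305, 21.807, 74.336, -0, 83.858, -12.336], TCP at [200.314, 512.206, 260.748] pointing down, gripper open.
Joint ranges: [-178.18, 178.18], [-50.72, 133.34], [12.68, 142.11], [-81.47, 261.47], [9.98, 163.14], [-165.26, 165.26]. Speed limits (degrees/s): [136.94, 136.94, 180, 180, 180, 180].

### API

Orientations are given as a 3x3 rotation matrix whose columns are the frame's x, y, z axes.
In Python, from station import * gives the robot as it stands.
- The arm moves only by the tool move_arm, never from a script. Its argument "commands" is one flat list of numbers, 7 for each row, row after row: the opening, from -1 (shut) to 1 (fully open), then the shift along the tool's x, y, z in mm, then the turn, a rotation vector about the tool's x, y, z in units of 5 degrees (1.0 is 5 degrees). In form: [grip, tx, ty, tz, rx, ry, rz, grip, tx, ty, tz, rx, ry, rz, ...]. A call has 1 to 8 rows; each row shifts and turns the commanded pose from where the row before left it, along the tool's axes as they then stand; what a row does not reach is not made up. A row lasts 1/12 s, in which the tool goes at most 41.7 mm and 7.16 degrees, less where a joint would pass 70% of its speed; a pose out of reach is approached as far as the arm can. A call with a gripper value outside its range is refused whole. The fingers move at their own pace and stop on an object; "force" is the grip in N (left out, the last holds). Time passes only in rows, so rows that do not move let the fingers close. It gives the time, the measured TCP pose, the force and the opening at its end, in the units of the state.
- state(): the state, without advancing time (a new reading comes with each control period).
- snapshot(name): name is "scene" or "top"; returns (picture, depth): 480x640x3 uint8, red, green, blue; 480x640 float32, mm along the optical axis (not along the pixel's ray), 0 where there is no reading.
- get_calibration(name): a dict with "camera_matrix" (3x3 intrinsics, pixels), "world_to_cam" (4x4, takes a point from world to camera coordinates). Camera axes: x right, y down, z forward; pixel columns grow to the right and rows downward; lengths in mm; the calibration is good to about 2 mm. A picture is of the moment at which its call begins. get_calibration takes no time and is no camera call.
- hand_in(): hands the job in, once; it reports no verdict.
Trained networks look in the newest picture that a camera, given by its name, has taken for a name from the list of things; names that differ only in an ending like _2 or _b are one class to them, and where a whole thing is asked for, a point or a joint stands for the part that bears it (a point fixed in the world has none). Each returns a list of dicts, best first, with "p" (0 to 1); they miss things now and then, are a little off and sometimes report something else, mostly with a low value. They report only what shows in the picture. A call takes as long as a camera call. They do not tell look-alikes from the thing itself.
- outline_of(label, camera): "mask" (480x640 bool, what is visible of it) and "location" ([column, row] in pixels, amid what is visible of it).
The state is a dict: "time_s": time; "joint_positions": joint angles; "dq": joint speeds; "effort": joint torques, N m; "eef_pos": TCP position; "tool_rot": TCP orientation; "contact_force": force on the tool from outside, world axes, zero at the start; "wrist_torque": the same for the moment, N m; "finger_gap": finger opening in mm.
Only numpy, scipy, OpenCV 4.12 (cv2) and the standard library are available. Lean on these libraries where they do the work, as an engineer would, in place of code of your own. Each camera call takes 0.05 s, during which the arm holds its last target. There are 200 camera calls.

### The job

First twist the black knurled cap of the frit jar anticlockwise until its opening is fully over the jar's opening. Then take the bent-tip forceps off their rest, never pinching the tips shut, squeeze them to their 14 mm mark (arms level with the ends of the dark crosspiece) and, tips pointing down, hold them steady with both tips about 2 cm above the uncovered opening, touching nothing but your fingers. Finish while holding the forceps there at that gap, and leave everything else where it stands.

Things in the scene. Friction and masses are not known exactly. Their poses are not given: they have to be found in the camera images.
- jar: Frit jar fixed to the bench in a square dark steel foot 100 x 100 x 12 mm. Amber glass, 62 mm across, up to z = 62 mm, with the cap on top. Origin: centre of the foot's underside; z up; its x axis points from the jar's axis to the jar's opening. The opening is a 70 degree sector of the grey top plate, from 4 to 22 mm off the axis, centred on +x.
- cap (a joint): Turn of the jar's captive black knurled cap about the jar's upright axis, rad, growing anticlockwise seen from above. A ring 56 mm across, 76 to 98 mm above the bench, its flat top with a 70 degree open sector. 0: shut (start 0 to 0.15); the sector is over the jar's opening at 1.3; stop at 1.4. Stays where it is left; friction 0.1 N m. It can be gripped at any yaw.
- cap_center (a point): Point on the jar's axis at the height to grip the cap, 87 mm above the bench.
- jar_port (a point): Centre of the jar's opening, at the height of the cap's top face (97 mm above the bench, 14 mm from the jar's axis).
- forceps: Loose sprung steel forceps with tips bent down, about 70 g (0.8 to 1.3 times), lying on the rest. Origin: on the centre line between the thumb pads, at the underside of the arms (45 mm above the bench at the start); x points to the tips, y to the left arm, z up. Arms: upright strips 3 mm thick, z = 0 to 12 mm, pivoted at the tail at x = -90 mm, tips at x = 80 mm, bent down to z = -30 mm.
- blade_left (a joint): Closing angle of the left arm (rad): 0 free (tip gap 40 mm), 0.077 at the 14 mm mark, 0.118 tips shut. The right arm moves by the same angle. Tip gap = 340 mm x sin(0.1268 - angle) - 3 mm.
- tip_left (a point): Inner face of the left tip, at its lower end. Its distance from tip_right is the tip gap.
- tip_right (a point): Inner face of the right tip, at its lower end.
- tips_middle (a point): Point midway between the lower ends of the tips: 80 mm ahead of the forceps' origin along x, 30 mm below it.
- rest: Dark grey plastic forceps rest fixed to the bench: a base plate 150 x 110 x 8 mm and two cross bars, 10 mm thick (x = -65 and 55 mm), 110 mm long along y, tops at 45 mm, with 8 mm lips at the ends. Origin: underside of the plate, below the forceps' thumb pads; x along the forceps.
- vial: Bystander: small glass vial, 22 mm across, 45 mm high, standing between jar and rest.
- spare_jar: Bystander: amber jar with a plain closed cap, 48 mm across, 65 mm high, standing between jar and rest.
- spatula: Bystander: thin steel laboratory spatula, 160 mm long, 6 mm thick, lying at the back.
- beaker: Bystander: glass beaker, 68 mm across, 85 mm high, at the back.
- solvent: Bystander: amber solvent bottle, 84 mm across, 170 mm high, on the left.
- tip_box: Bystander: grey box, 120 x 80 x 50 mm, at the back.
- guard_column: Bystander: steel column, 18 mm across, 90 mm long, lying on the right.
- pads_middle (a point): Midway between the two round thumb pads (6 mm radius, z = -2 to 14 mm in the forceps' frame), 6 mm above the forceps' origin. Squeeze here along the forceps' y. Width over the pads: 43 mm free, 29 mm at the 14 mm mark, 22 mm with tips shut; tip gap (mm) = 1.89 x width - 40.8, within 1 mm. Force on each pad: 1 N free, 10 N at the mark, 14 N shut.
- mark (a point): Middle of the dark crosspiece (10.8 mm long along y) on the thin tongue between the arms, 48 mm ahead of the thumb pads. At the 14 mm tip gap the arms' inner faces are level with its ends. It is a mark, not a stop.
Not all that is in view belongs to the job. Leave any orange look-alike of the rest alone.

How it is judged (in metres and radians):
On the way, in this order (a step that is already met when the one before it is completed fails the run):
1. the cap is twisted open while the forceps still lie on their rest (value of joint cap above 1.15 rad and distance of forceps from where it was at the start of the episode below 0.03 m), for 0.2 s.
2. the forceps are lifted clear of the rest in the fingers (height (world z) of forceps above 0.07 m and contact force between forceps and rest below 0.05 N and contact force between forceps and the fingers above 1 N), for 0.2 s.
At the end, for the whole second after the job is handed in: Cap turned to at least 1.15 rad; forceps held by the fingers alone, clear of jar and rest, tips down (within 0.4 rad), tip gap 14 mm +- 3 mm and still, both tips within 18 mm horizontally of the centre of the opening and 8 to 35 mm above the cap's top face (value of joint cap above 1.15 rad and distance between tip_left and tip_right between 0.011 and 0.017 m and velocity of joint blade_left between -0.05 and 0.05 rad/s and linear speed of forceps below 0.02 m/s and angle between forceps's own z axis and vertical below 0.4 rad and horizontal distance between each of tip_left, tip_right and jar_port below 0.018 m and z of tip_left in the frame of jar_port between 0.008 and 0.035 m and z of tip_right in the frame of jar_port between 0.008 and 0.035 m and contact force between forceps and the fingers above 2 N and contact force between forceps and jar below 0.05 N and contact force between forceps and rest below 0.05 N); the arm keeps its last pose, push and grip.
It fails at once if the forceps' tips are pinched shut (gap under 4 mm) (distance between tip_left and tip_right below 0.004 m).
It fails at once if a bystander is moved by more than 3 cm (distance of any of vial, spare_jar, spatula, beaker, solvent, tip_box, guard_column from where it was at the start of the episode above 0.03 m).
It also fails if it takes over 51 s, if anything falls off the work surface, if the arm or the gripper's body presses on something with over 40 N, if the wrist force passes 120 N, or if a joint passes its speed limit or range.

## Working session

There is one attempt and no reset: what is moved stays moved. The work goes in short steps, Python scripts to look and compute and a tool call to move; the robot and the scene stay as the last step left them, time stands still between calls to the robot, and variables do not carry over. Pictures are saved under pics/ and viewed, about 8 in all and at most 12, crops included, and the job is handed in when it is done.

Besides the shell and the picture viewer there is one more tool, called after "Request:" by a JSON object that holds its "op" and its "data", one argument or row to a line. move_arm: Moves the arm, as the interface text tells. Its arguments: {"type":"object","properties":{"commands":{"type":"array"},"force":{"type":"number"}},"required":["commands"]}

```bash
mkdir -p pics; ls; cat > h.py <<'E'
from station import *
import numpy as np, cv2
def pts(name,mask,depth):
    c=get_calibration(name);K=c["camera_matrix"];T=np.linalg.inv(c["world_to_cam"])
    v,u=np.nonzero(mask&(depth>0));z=depth[v,u]
    P=np.linalg.inv(K)@np.vstack([u,v,np.ones_like(u)])*z
    return (T[:3,:3]@P).T+T[:3,3]
def pix(name,p):
    c=get_calibration(name);q=np.array(c["world_to_cam"])@np.append(p,1);q=np.array(c["camera_matrix"])@q[:3];return q[:2]/q[2]
E
python3 - <<'E'
from h import *
s=state();print(s)
for n in("scene","top"):
    im,d=snapshot(n);cv2.imwrite(f"pics/{n}0.png",im[...,::-1]);np.save(n+"0.npy",d)
    print(n,np.round(get_calibration(n)["world_to_cam"],2).tolist(),np.round(get_calibration(n)["camera_matrix"],0).tolist())
    for l in("jar","cap","forceps","rest","vial","spare_jar","mark"):
        for o in outline_of(l,n)[:2]:
            P=pts(n,o["mask"],d)
            print(l,round(o["p"],2),np.round(o["location"]),o["mask"].sum(),np.round(np.median(P,0)) if len(P) else "",np.round(np.percentile(P,[2,98],axis=0)).tolist() if len(P) else "")
            if o is not None and o["p"]>.3: np.save(f"m_{n}_{l}.npy",o["mask"]) 
E
```

```text
pics
{'time_s': 0.0, 'joint_positions': array([ 5.63049496e+01,  2.18388873e+01,  7.43832667e+01, -6.92552601e-04,
        8.38586000e+01, -1.23359753e+01]), 'dq': array([-0.00591436, -0.04634323,  0.03905868,  0.01086586,  0.03224567,
       -0.0503825 ]), 'effort': array([-7.99834174e-05, -4.37922084e+01, -2.24559975e+01,  7.13261194e-02,
        3.51994636e-02, -1.23756877e-04]), 'eef_pos': array([200.18185823, 512.00978215, 260.16621411]), 'tool_rot': array([[-9.31316563e-01,  3.64209918e-01, -7.71909840e-04],
       [ 3.64210621e-01,  9.31315861e-01, -1.17930946e-03],
       [ 2.89375676e-04, -1.37944819e-03, -9.99999007e-01]]), 'contact_force': array([-0.67180519,  0.12613008,  0.44156016]), 'wrist_torque': array([-0.03041344,  0.01653185,  0.012249  ]), 'finger_gap': 88.30637587272759}
scene [[0.79, 0.61, 0.0, -457.91], [0.32, -0.41, -0.85, -119.5], [-0.52, 0.68, -0.52, 1635.71], [0.0, 0.0, 0.0, 1.0]] [[532.0, 0.0, 313.0], [0.0, 532.0, 235.0], [0.0, 0.0, 1.0]]
jar 0.71 [245. 273.] 1810 [ 524. -186.   31.] [[458.0, -223.0, 2.0], [560.0, -128.0, 98.0]]
jar 0.65 [338. 258.] 529 [
[... 1232 characters left out ...]
. 280.] 296 [ 505. -172.   98.] [[483.0, -197.0, 88.0], [530.0, -147.0, 104.0]]
cap 0.6 [380. 277.] 1215 [ 505. -166.   15.] [[454.0, -221.0, 3.0], [560.0, -120.0, 102.0]]
forceps 0.66 [237. 270.] 113 [540. 229.  57.] [[485.0, 200.0, 6.0], [588.0, 236.0, 64.0]]
rest 0.91 [229. 333.] 1992 [352. 257.  10.] [[283.0, 189.0, 3.0], [429.0, 322.0, 50.0]]
rest 0.9 [245. 255.] 1751 [574. 208.  10.] [[500.0, 154.0, 2.0], [645.0, 273.0, 57.0]]
vial 0.44 [320. 311.] 41 [423.  -5.  46.] [[415.0, -13.0, 42.0], [432.0, 4.0, 51.0]]
spare_jar 0.48 [315. 232.] 181 [641.   9.  65.] [[624.0, -10.0, 37.0], [662.0, 26.0, 72.0]]
mark 0.88 [236. 262.] 330 [559. 227.  56.] [[482.0, 186.0, 4.0], [658.0, 243.0, 64.0]]
```

```bash
python3 - <<'E'
import cv2,numpy as np
a=cv2.imread("pics/top0.png");b=cv2.imread("pics/scene0.png")
x=cv2.resize(a[220:300,180:300],None,fx=5,fy=5,interpolation=cv2.INTER_CUBIC)#600x400
y=cv2.resize(a[250:310,350:410],(200,200),interpolation=cv2.INTER_CUBIC)
z=cv2.resize(b[220:320,200:300],(200,200),interpolation=cv2.INTER_CUBIC)
t=np.hstack([x,np.vstack([y,z])]);w=cv2.resize(b[150:250,300:500],(400,200));u=cv2.resize(a,(267,200));
f=np.zeros((200,800,3),np.uint8);f[:,:400]=w;f[:,400:667]=u
cv2.imwrite("pics/m1.png",np.vstack([t,f]))
E
```

```text
(no output)
```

View pics/m1.png

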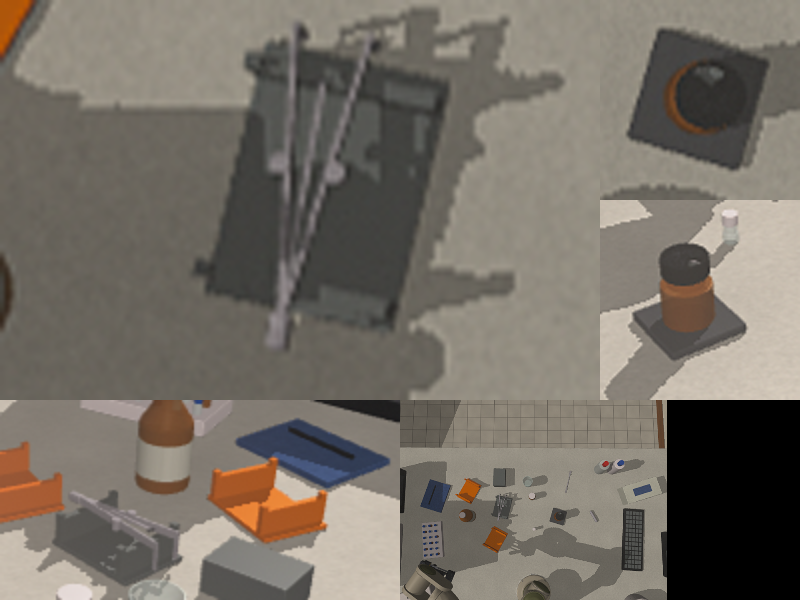

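View pics/top0.png

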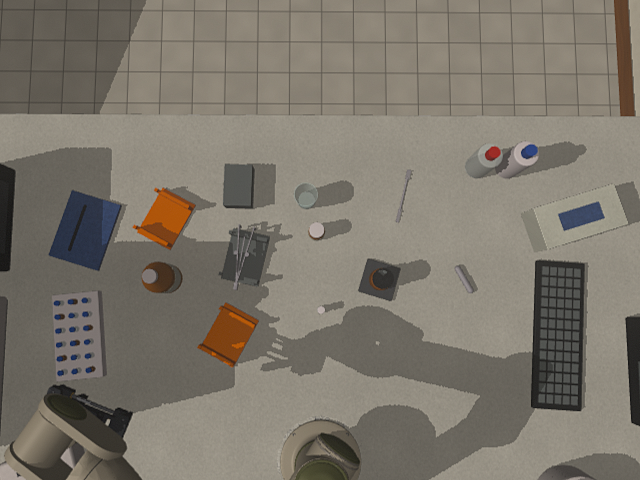

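The crop shows the real (dark grey) rest at top-camera pixels (245,255). The forceps point their tips up the image at about -11° yaw, with pads at (235,253) and (247,255). The jar is at (380,280), its foot turned about 16°, and the cap's sector faces roughly world +x. Next I'll fit these precisely.

```bash
cat >> h.py <<'E'
def ray(n,uv,z):
    c=get_calibration(n);T=np.linalg.inv(c["world_to_cam"]);d=T[:3,:3]@np.linalg.inv(c["camera_matrix"])@np.array([uv[0],uv[1],1.]);o=T[:3,3]
    return o+d*(z-o[2])/d[2]
E
python3 - <<'E'
from h import *
for n in("top","scene"):
    d=np.load(n+"0.npy");P=pts(n,d>0,d)
    im=cv2.imread(f"pics/{n}0.png");v,u=np.nonzero(d>0);C=im[v,u].astype(int)
    near=lambda c,r:np.hypot(P[:,0]-c[0],P[:,1]-c[1])<r
    rect=lambda m:[np.round(k,1) for k in cv2.minAreaRect(P[m][:,:2].astype(np.float32))]
    print(n,"cap",end=" ")
    m=near((508,-172),45)&(P[:,2]>90);q=P[m];print(m.sum(),q.mean(0).round(1),rect(m),cv2.minEnclosingCircle(q[:,:2].astype(np.float32)))
    dark=(C.max(1)<95)&(C.max(1)-C.min(1)<22)
    m=near((508,-172),75)&(P[:,2]>6)&(P[:,2]<17)&dark;print("foot",m.sum(),rect(m))
    m=near((570,213),110)&(P[:,2]>3)&(P[:,2]<14)&dark;print("plate",m.sum(),rect(m))
    m=near((570,213),130)&(P[:,2]>52)&(P[:,0]<670)&(C.min(1)>95);q=P[m];print("forc",m.sum(),q.mean(0).round(1),rect(m),q[:,2].max())
# forceps from picked top pixels
for k,uv,z in(("tipL",(239.6,226),57),("tipR",(255,228.4),57),("tail",(235.6,287.5),57),("padL",(235.2,252.6),59),("padR",(247,254.6),59)): print(k,ray("top",uv,z).round(1))
im=cv2.imread("pics/top0.png")[265:295,365:395];print("cap patch");g=im.max(2);ys,xs=np.nonzero(g[2:17,8:25]>75)
print(g[2:26,8:28])
E
```

```text
top cap 314 [ 507.2 -172.3   98. ] [array([ 508.6, -172.2]), array([54.3, 54.2]), np.float64(26.0)] ((508.9331970214844, -172.22543334960938), 28.416711807250977)
foot 678 [array([ 508.8, -173.1]), array([101.9, 100.4]), np.float64(73.0)]
plate 1305 [array([572.5, 214. ]), array([111.1, 172.4]), np.float64(77.7)]
forc 177 [569.9 219.5  58. ] [array([572.3, 233.6]), array([ 67.5, 183.1]), np.float64(78.8)] 67.22289993093113
scene cap 309 [ 507.6 -172.4   96.3] [array([ 506.8, -170.8]), array([56. , 56.6]), np.float64(42.3)] ((505.9338684082031, -171.45132446289062), 30.13191795349121)
foot 371 [array([ 508.1, -171.6]), array([99.2, 99.3]), np.float64(72.5)]
plate 676 [array([571.3, 211.5]), array([108.1, 152.9]), np.float64(78.9)]
forc 285 [577.6 219.5  56. ] [array([565.5, 218.5]), array([107.2, 182.7]), np.float64(76.4)] 62.64709518565007
tipL [655.2 223.6  57. ]
tipR [648.5 180.4  57. ]
tail [483.2 232.2  57. ]
padL [580.1 234.5  59. ]
padR [574.6 201.6  59. ]
cap patch
[[ 71  69  69  70  70  72  72  72  74  70  62  65  64  65  57  58  58  58
   58  55]
 [ 70  69  71  70  76  84  6
[... 1227 characters left out ...]
  49  50
   50  48]
 [ 78  43  45  49  47  50  48  50  51  52  49  49  51  50  50  52  50  49
   48  53]
 [103  56  46  49  51  51  52  50  48  49  48  50  50  49  49  49  49  51
   52  55]
 [110  95  56  48  48  49  49  48  46  49  50  48  50  47  48  50  49  48
   55  56]
 [ 94 109  96  57  46  44  45  50  49  48  49  47  49  48  48  45  51  51
   59  57]
 [ 82  91 103 100  92  56  46  44  47  47  47  46  48  50  66  48  54  55
   59  65]
 [ 75  76  85  97 105  96  93  73  49  55  67  64  64  53  68  65  66  64
   66  71]
 [ 70  70  71  72  80  94  99  87  80  77  78  73  66  66  68  72  71  73
   72  70]
 [ 70  70  70  68  70  69  73  76  80  79  73  68  68  72  70  70  69  71
   69  70]]
```

Request:
{"op": "move_arm", "data": {
  "commands": [1,-22.35,-21.86,0,0,0,0,1,-22.35,-21.86,0,0,0,0,1,-22.35,-21.86,0,0,0,0,1,-22.35,-21.86,0,0,0,0,1,-22.35,-21.86,0,0,0,0,1,-22.35,-21.86,0,0,0,0,1,-22.35,-21.86,0,0,0,0,1,-22.35,-21.86,0,0,0,0]
}}

```text
time_s: 1.47
eef_pos: [303.4, 282.9, 260.9]
tool_rot: [[-0.931, 0.364, 0.0], [0.364, 0.931, 0.0], [-0.0, 0.0, -1.0]]
contact_force: [1.0, 1.4, 0.2]
finger_gap: 88.0
```

Request:
{"op": "move_arm", "data": {
  "commands": [1,-22.35,-21.86,0,0,0,0,1,-22.35,-21.86,0,0,0,0,1,-22.35,-21.86,0,0,0,0,1,-22.35,-21.86,0,0,0,0,1,-22.35,-21.86,0,0,0,0,1,-22.35,-21.86,0,0,0,0,1,-22.35,-21.86,0,0,0,0,1,-22.35,-21.86,0,0,0,0]
}}

```text
time_s: 2.13
eef_pos: [406.3, 54.6, 261.0]
tool_rot: [[-0.931, 0.364, 0.001], [0.364, 0.931, -0.0], [-0.001, 0.0, -1.0]]
contact_force: [0.6, -0.7, -0.7]
finger_gap: 88.0
```

Request:
{"op": "move_arm", "data": {
  "commands": [1,-22.35,-21.86,0,0,0,0,1,-22.35,-21.86,0,0,0,0,1,-22.35,-21.86,0,0,0,0,1,-22.35,-21.86,0,0,0,0,1,-22.35,-21.86,0,0,0,0,1,-22.35,-21.86,0,0,0,0,1,-22.35,-21.86,0,0,0,0,1,-22.35,-21.86,0,0,0,0]
}}

```text
time_s: 2.8
eef_pos: [509.2, -173.3, 260.8]
tool_rot: [[-0.931, 0.364, 0.0], [0.364, 0.931, -0.0], [-0.0, -0.0, -1.0]]
contact_force: [0.5, 0.2, 0.3]
finger_gap: 88.4
```

Request:
{"op": "move_arm", "data": {
  "commands": [1,0,0,10,0,0,1.175,1,0,0,10,0,0,1.175,1,0,0,10,0,0,1.175,1,0,0,10,0,0,1.175,1,0,0,10,0,0,1.175,1,0,0,10,0,0,1.175,1,0,0,10,0,0,1.175,1,0,0,10,0,0,1.175]
}}

```text
time_s: 3.47
eef_pos: [508.8, -171.8, 180.3]
tool_rot: [[-0.364, 0.931, 0.0], [0.931, 0.364, -0.0], [-0.0, 0.0, -1.0]]
contact_force: [-0.8, 0.1, 0.2]
finger_gap: 88.3
```

Request:
{"op": "move_arm", "data": {
  "commands": [1,0,0,25,0,0,0,1,0,0,25,0,0,0,1,0,0,20,0,0,0,1,0,0,12,0,0,0,1,0,0,8,0,0,0,0.3,0,0,0,0,0,0,0.3,0,0,0,0,0,0,0.2,0,0,0,0,0,0],
  "force": 25
}}

```text
time_s: 4.13
eef_pos: [509.2, -172.0, 91.7]
tool_rot: [[-0.369, 0.929, 0.001], [0.929, 0.369, -0.001], [-0.001, 0.001, -1.0]]
contact_force: [0.4, -0.1, 1.2]
finger_gap: 70.3
```

Request:
{"op": "move_arm", "data": {
  "commands": [0.1,0,0,0,0,0,0,0.1,0,0,0,0,0,0,0.1,0,0,0,0,0,0,0.1,0,0,0,0,0,0,0.1,0,0,0,0,0,0]
}}

```text
time_s: 4.55
eef_pos: [508.4, -172.1, 91.4]
tool_rot: [[-0.369, 0.929, -0.0], [0.929, 0.369, -0.001], [-0.001, -0.001, -1.0]]
contact_force: [-3.9, -2.1, 4.6]
finger_gap: 54.6
```

Request:
{"op": "move_arm", "data": {
  "commands": [0.1,0,0,0,0,0,-1,0.1,0,0,0,0,0,-1,0.1,0,0,0,0,0,-1,0.1,0,0,0,0,0,-1,0.1,0,0,0,0,0,-1,0.1,0,0,0,0,0,-1,0.1,0,0,0,0,0,-1,0.1,0,0,0,0,0,-1]
}}

```text
time_s: 5.22
eef_pos: [509.7, -171.0, 91.5]
tool_rot: [[-0.882, 0.472, 0.003], [0.472, 0.882, 0.001], [-0.002, 0.002, -1.0]]
contact_force: [4.2, 6.5, 3.5]
finger_gap: 54.5
```

Request:
{"op": "move_arm", "data": {
  "commands": [0.1,0,0,0,0,0,-1,0.1,0,0,0,0,0,-1,0.1,0,0,0,0,0,-1,0.1,0,0,0,0,0,-1,0.1,0,0,0,0,0,-1,0.1,0,0,0,0,0,-1,0.1,0,0,0,0,0,0,0.1,0,0,0,0,0,0]
}}

```text
time_s: 5.88
eef_pos: [509.9, -169.7, 91.5]
tool_rot: [[-1.0, -0.029, 0.003], [-0.029, 1.0, 0.003], [-0.003, 0.003, -1.0]]
contact_force: [6.3, 13.2, 4.5]
finger_gap: 54.6
```

```bash
python3 - <<'E'
from h import *
s=state();print({k:np.round(s[k],2) for k in("joint_positions","contact_force","wrist_torque","finger_gap")})
E
```

```text
{'joint_positions': array([ -31.14,   31.14,   90.17,    0.29,   58.63, -122.96]), 'contact_force': array([ 6.32, 13.21,  4.48]), 'wrist_torque': array([ 1.98, -0.99,  0.03]), 'finger_gap': np.float64(54.64)}
```

Request:
{"op": "move_arm", "data": {
  "commands": [1,0,0,0,0,0,0,1,0,0,0,0,0,0,1,0,0,0,0,0,0,1,0,0,0,0,0,0,1,0,0,-20,0,0,0,1,0,0,-30,0,0,0,1,0,0,-30,0,0,0,1,0,0,-40,0,0,0]
}}

```text
time_s: 6.55
eef_pos: [507.9, -171.6, 210.7]
tool_rot: [[-1.0, -0.028, -0.003], [-0.028, 1.0, 0.002], [0.003, 0.002, -1.0]]
contact_force: [1.0, -0.1, -0.6]
finger_gap: 88.2
```

Request:
{"op": "move_arm", "data": {
  "commands": [1,0,40,0,0,0,0,1,0,40,0,0,0,0,1,0,40,0,0,0,0,1,0,40,0,0,0,0]
}}

```text
time_s: 6.88
eef_pos: [503.8, -10.5, 211.0]
tool_rot: [[-1.0, -0.027, 0.0], [-0.027, 1.0, -0.0], [-0.0, -0.0, -1.0]]
contact_force: [0.9, 0.3, -0.8]
finger_gap: 87.7
```

```bash
python3 - <<'E'
from h import *
ims=[]
for n in("scene","top"):
    im,d=snapshot(n);cv2.imwrite(f"pics/{n}1.png",im[...,::-1]);np.save(n+"1.npy",d);ims.append(im[...,::-1])
a=np.vstack([cv2.resize(ims[1][262:297,362:397],(300,300),interpolation=cv2.INTER_CUBIC),cv2.resize(ims[0][235:285,220:270],(300,300),interpolation=cv2.INTER_CUBIC)])
b=cv2.resize(ims[1][215:295,205:272],(500,600),interpolation=cv2.INTER_CUBIC)
cv2.imwrite("pics/m2.png",np.hstack([a,b]));print(pix("top",[508.5,-172,97]),state()["eef_pos"])
E
```

```text
[382.96262013 277.75319787] [503.36756404  -7.4854555  211.01372673]
```

View pics/m2.png

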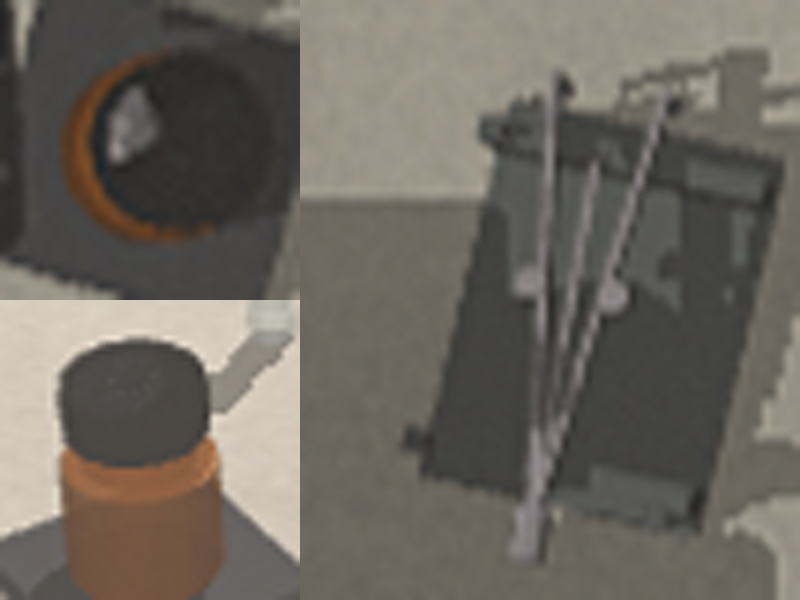

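The cap's sector has turned to face left, toward the rest, at crop (133,120) versus the cap centre at (183,140). I'll measure the angle before and after the twist, and the forceps pose.

```bash
python3 - <<'E'
from h import *
for k in(0,1):
    im=cv2.imread(f"pics/top{k}.png");r=np.float64
    g=im.max(2).astype(float)
    # sample polar on the plane z=97 around cap axis
    for c in((508.5,-172),):
        A=np.radians(np.arange(-60,150,6));out=[]
        for a in A:
            vals=[]
            for rr in(12,15,18,20):
                u,v=pix("top",[c[0]+rr*np.cos(a),c[1]+rr*np.sin(a),93])
                vals.append(cv2.getRectSubPix(im,(1,1),(float(u),float(v)))[0,0].max())
            out.append(int(np.mean(vals)))
        w=np.clip(np.array(out)-55,0,None);w[A>2.3]=0
        print(k,list(zip(np.degrees(A).round().astype(int).tolist(),out)),np.degrees(np.sum(A*w)/w.sum()))
# forceps from crop pixels of m2 (500x600 from 67x80, origin 205,215)
f=lambda x,y:((x-300+.5)*67/500+205-.5,(y+.5)*80/600+215-.5)
for n,p,z in(("tipL",(557,80),57),("tipR",(664,98),57),("tailend",(527,555),57),("padL",(528,280),59),("padR",(612,296),59),("tongue",(594,168),50),("tailmid",(530,520),57)): print(n,ray("top",f(*p),z).round(1))
E
```

```text
0 [(-60, 50), (-54, 49), (-48, 49), (-42, 48), (-36, 54), (-30, 71), (-24, 79), (-18, 84), (-12, 86), (-6, 85), (0, 81), (6, 71), (12, 71), (18, 69), (24, 66), (30, 61), (36, 54), (42, 50), (48, 49), (54, 50), (60, 50), (66, 50), (72, 50), (78, 50), (84, 51), (90, 51), (96, 51), (102, 50), (108, 49), (114, 49), (120, 49), (126, 49), (132, 49), (138, 49), (144, 50)] -5.232876712328767
1 [(-60, 50), (-54, 51), (-48, 51), (-42, 51), (-36, 51), (-30, 49), (-24, 49), (-18, 48), (-12, 47), (-6, 48), (0, 48), (6, 48), (12, 47), (18, 46), (24, 46), (30, 44), (36, 51), (42, 70), (48, 85), (54, 91), (60, 95), (66, 99), (72, 106), (78, 110), (84, 107), (90, 104), (96, 102), (102, 92), (108, 70), (114, 49), (120, 46), (126, 48), (132, 49), (138, 49), (144, 49)] 76.35668789808916
tipL [657.4 225.3  57. ]
tipR [650.6 185.1  57. ]
tailend [480.2 233.9  57. ]
padL [582.1 234.7  59. ]
padR [576.1 203.4  59. ]
tongue [625.1 212.   50. ]
tailmid [493.1 233.   57. ]
```

The sector now spans about 41–109°, centred near 75°, and the jar's opening is at 73°, so the cap is at about 1.3 rad. Moving on to the forceps.

Request:
{"op": "move_arm", "data": {
  "commands": [0.6,0,0,0,0,0,1.2,0.6,0,0,0,0,0,1.2,0.6,-5.2,39.1,0,0,0,0,0.6,-5.2,39.1,0,0,0,0,0.6,-5.2,39.1,0,0,0,0,0.6,-5.2,39.1,0,0,0,0,0.6,-5.2,39.1,0,0,0,0,0.6,-5.2,39.1,0,0,0,0]
}}

```text
time_s: 7.65
eef_pos: [577.7, 214.5, 210.7]
tool_rot: [[-0.984, 0.181, 0.0], [0.181, 0.984, -0.0], [-0.0, -0.0, -1.0]]
contact_force: [0.1, -0.5, 0.2]
finger_gap: 70.1
```

Request:
{"op": "move_arm", "data": {
  "commands": [0.6,0,0,0,0,0,0,0.6,0,0,35,0,0,0,0.6,0,0,35,0,0,0,0.6,0,0,30,0,0,0,0.6,0,0,0,0,0,0,0.6,0,0,0,0,0,0]
}}

```text
time_s: 8.15
eef_pos: [577.1, 212.5, 110.3]
tool_rot: [[-0.984, 0.181, -0.002], [0.181, 0.984, -0.001], [0.002, -0.001, -1.0]]
contact_force: [0.3, -0.0, 0.2]
finger_gap: 70.4
```

```bash
python3 - <<'E'
from h import *
ims=[]
s=state();print(s["eef_pos"],s["tool_rot"][:,1],s["finger_gap"])
for n in("scene","top"):
    im,d=snapshot(n);cv2.imwrite(f"pics/{n}2.png",im[...,::-1]);np.save(n+"2.npy",d);ims.append(im[...,::-1])
a=cv2.resize(ims[0][170:250,315:415],(500,400),interpolation=cv2.INTER_CUBIC)
b=cv2.resize(ims[1][215:295,205:265],(300,400),interpolation=cv2.INTER_CUBIC)
cv2.imwrite("pics/m3.png",np.hstack([a,b]))
R=s["tool_rot"];t=s["eef_pos"]
for q in((0,0,3),(0,35,22),(0,-35,22)): print(pix("scene",t+R@np.array(q)),pix("top",t+R@np.array(q)))
E
```

```text
[577.11599885 212.51168294 110.30491688] [ 1.80608028e-01  9.83554665e-01 -9.80299378e-04] 70.4182714846883
[360.93013534 192.71423416] [240.54505687 252.11789844]
[369.42853987 195.0971723 ] [228.96347481 250.4524886 ]
[351.41078341 203.04892925] [254.18063776 255.07759872]
```

View pics/m3.png

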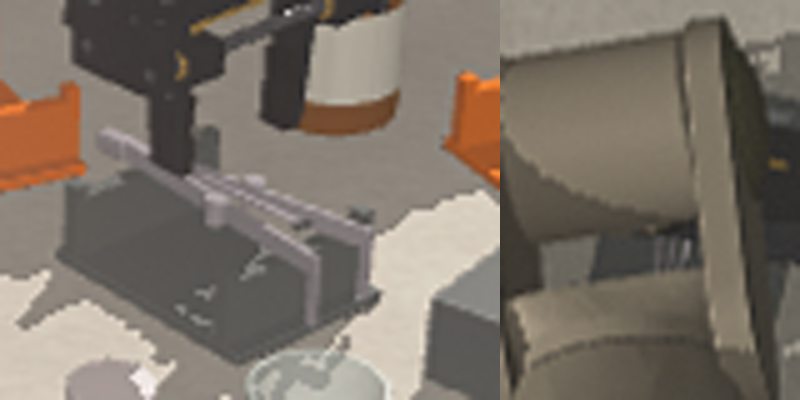

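The scene crop shows the open jaws above the forceps. The right pad is at crop (215,208) and the left at (248,183), with the solvent bottle well behind.

```bash
python3 - <<'E'
from h import *
g=lambda x,y:((x+.5)/5+315-.5,(y+.5)/5+170-.5)
for n,p,z in(("padR",(213,210),51),("padL",(249,184),55),("tailtop",(112,133),57),("tipRtop",(318,254),57),("tipLtop",(371,232),57),("tipRbot",(308,322),15),("tipLbot",(362,297),15)): print(n,ray("scene",g(*p),z).round(1))
E
```

```text
padR [572.8 205.9  51. ]
padL [575.8 236.8  55. ]
tailtop [483.1 236.6  57. ]
tipRtop [648.5 191.   57. ]
tipLtop [658.3 228.7  57. ]
tipRbot [646.5 189.7  15. ]
tipLbot [655.7 230.1  15. ]
```

Request:
{"op": "move_arm", "data": {
  "commands": [0.6,1.8,6.8,0,0,0,0,0.6,0,0,20,0,0,0,0.6,0,0,20,0,0,0,0.6,0,0,10,0,0,0,0.6,0,0,6,0,0,0,0.6,0,0,0,0,0,0,0.2,0,0,0,0,0,0,0.2,0,0,0,0,0,0],
  "force": 12
}}

```text
time_s: 8.92
eef_pos: [577.1, 220.5, 56.0]
tool_rot: [[-0.984, 0.18, 0.002], [0.18, 0.984, 0.0], [-0.002, 0.001, -1.0]]
contact_force: [-0.3, 0.9, -0.0]
finger_gap: 59.5
```

Request:
{"op": "move_arm", "data": {
  "commands": [0.1,0,0,0,0,0,0,0.03,0,0,0,0,0,0,-0.03,0,0,0,0,0,0,-0.1,0,0,0,0,0,0,-0.15,0,0,0,0,0,0,-0.2,0,0,0,0,0,0,-0.2,0,0,0,0,0,0,-0.2,0,0,0,0,0,0]
}}

```text
time_s: 9.58
eef_pos: [576.8, 220.4, 55.1]
tool_rot: [[-0.984, 0.18, 0.001], [0.18, 0.984, 0.0], [-0.001, 0.0, -1.0]]
contact_force: [0.7, 0.5, 4.7]
finger_gap: 35.4
```

Request:
{"op": "move_arm", "data": {
  "commands": [-0.25,0,0,0,0,0,0,-0.27,0,0,0,0,0,0,-0.27,0,0,-3,0,0,0,-0.27,0,0,-5,0,0,0,-0.27,0,0,-8,0,0,0,-0.27,0,0,-10,0,0,0,-0.27,0,0,-10,0,0,0,-0.27,0,0,-10,0,0,0]
}}

```text
time_s: 10.25
eef_pos: [576.6, 220.4, 102.1]
tool_rot: [[-0.984, 0.18, 0.001], [0.18, 0.984, 0.0], [-0.001, 0.0, -1.0]]
contact_force: [0.4, 0.3, -0.5]
finger_gap: 32.5
```

Request:
{"op": "move_arm", "data": {
  "commands": [-0.27,0,0,-20,0,0,0,-0.27,0,0,-20,0,0,0,-0.27,0,0,-20,0,0,0,-0.27,0,0,-20,0,0,0,-0.27,0,0,-10,0,0,0,-0.27,0,0,0,0,0,0,-0.27,0,0,0,0,0,0]
}}

```text
time_s: 10.83
eef_pos: [576.4, 220.3, 190.7]
tool_rot: [[-0.984, 0.18, 0.0], [0.18, 0.984, 0.0], [-0.0, 0.0, -1.0]]
contact_force: [0.1, 0.6, -1.6]
finger_gap: 32.1
```

```bash
python3 - <<'E'
from h import *
s=state();print(s["eef_pos"],s["finger_gap"],s["contact_force"])
im,d=snapshot("scene");im=im[...,::-1];cv2.imwrite("pics/scene3.png",im);np.save("scene3.npy",d)
print(pix("scene",s["eef_pos"]))
cv2.imwrite("pics/m4.png",cv2.resize(im[140:240,310:430],(720,600),interpolation=cv2.INTER_CUBIC))
E
```

```text
[576.3503096  220.34279588 190.73744045] 32.095439223901145 [ 0.06321379  0.63346554 -1.5879328 ]
[364.01676353 162.9111341 ]
```

View pics/m4.png

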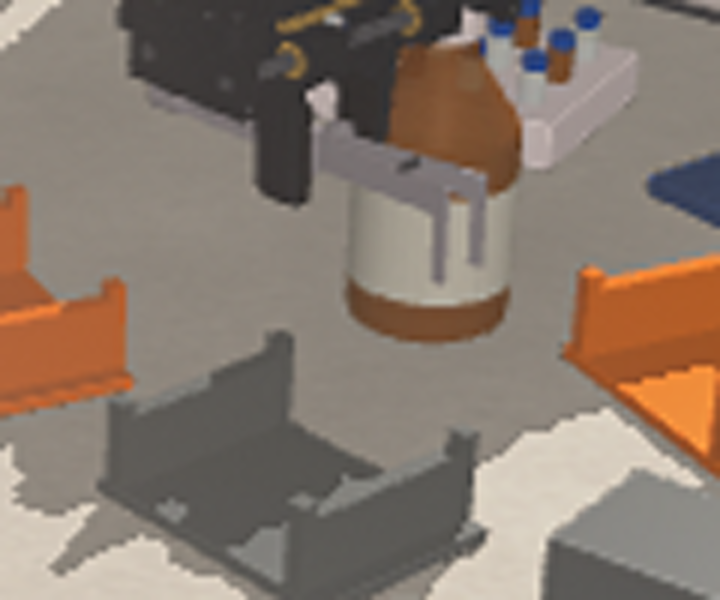

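The forceps are lifted and level in the jaws, with tips at crop (438,280) and (476,262). Carrying them to the jar.

Request:
{"op": "move_arm", "data": {
  "commands": [-0.27,2.5,-12,0,0,0,0,-0.27,4.7,-24,0,0,0,0,-0.27,4.7,-24,0,0,0,0,-0.27,4.7,-24,0,0,0,0,-0.27,4.7,-24,0,0,0,0,-0.27,4.7,-24,0,0,0,0,-0.27,4.7,-24,0,0,0,0,-0.27,4.7,-24,0,0,0,0]
}}

```text
time_s: 11.55
eef_pos: [508.2, 48.7, 189.5]
tool_rot: [[-0.984, 0.18, -0.003], [0.18, 0.984, 0.0], [0.003, -0.0, -1.0]]
contact_force: [-0.4, -0.1, -0.7]
finger_gap: 31.9
```

Request:
{"op": "move_arm", "data": {
  "commands": [-0.27,4.7,-24,0,0,0,0,-0.27,4.7,-24,0,0,0,0,-0.27,4.7,-24,0,0,0,0,-0.27,4.7,-24,0,0,0,0,-0.27,4.7,-24,0,0,0,0,-0.27,4.7,-24,0,0,0,0,-0.27,4.7,-24,0,0,0,0,-0.27,4.7,-24,0,0,0,0]
}}

```text
time_s: 12.22
eef_pos: [436.8, -133.2, 189.7]
tool_rot: [[-0.984, 0.18, -0.002], [0.18, 0.984, 0.001], [0.002, 0.001, -1.0]]
contact_force: [0.6, 0.2, -0.6]
finger_gap: 32.1
```

Request:
{"op": "move_arm", "data": {
  "commands": [-0.27,2,-12,0,0,0,0,-0.29,0,0,0,0,0,0,-0.3,0,0,0,0,0,0,-0.32,0,0,0,0,0,0,-0.34,0,0,0,0,0,0,-0.34,0,0,0,0,0,0]
}}

```text
time_s: 12.72
eef_pos: [433.9, -143.1, 190.6]
tool_rot: [[-0.984, 0.179, -0.0], [0.179, 0.984, 0.0], [0.0, 0.0, -1.0]]
contact_force: [-0.4, 0.4, -0.3]
finger_gap: 29.1
```

```bash
python3 - <<'E'
from h import *
s=state();print(s["eef_pos"],s["finger_gap"],s["contact_force"],s["joint_positions"])
ims=[]
for n in("scene","top"):
    im,d=snapshot(n);cv2.imwrite(f"pics/{n}4.png",im[...,::-1]);np.save(n+"4.npy",d);ims.append(im[...,::-1])
a=cv2.resize(ims[0][200:290,200:290],(450,450),interpolation=cv2.INTER_CUBIC)
b=cv2.resize(ims[1][250:320,345:400],(350,450),interpolation=cv2.INTER_CUBIC)
cv2.imwrite("pics/m5.png",np.hstack([a,b]))
E
```

```text
[ 433.87594343 -143.11320325  190.594958  ] 29.125973313381063 [-0.43706945  0.369227   -0.33743   ] [-3.31604364e+01  1.66781511e+01  9.51271238e+01  4.77680178e-03
  6.82172349e+01 -1.12876366e+02]
```

View pics/m5.png

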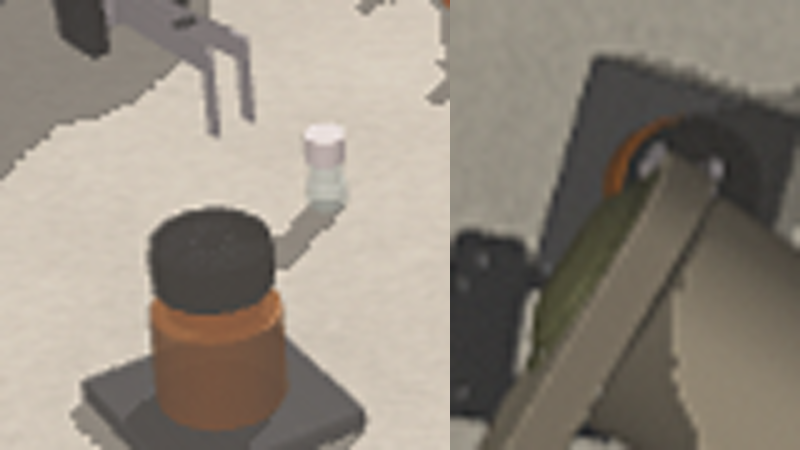

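The scene crop shows the tips' lower ends at (213,136) and (249,122), just above and beside the cap at (212,225). Converting to world.

```bash
python3 - <<'E'
from h import *
g=lambda x,y:((x+.5)/5+200-.5,(y+.5)/5+200-.5)
for n,p in(("R",(213,137)),("L",(250,123))):
    for z in(146,150,154): print(n,ray("scene",g(*p),z).round(1),end=" ")
    print()
d=np.load("scene4.npy");P=pts("scene",d>0,d)
m=(P[:,2]>140)&(P[:,0]>485)&(P[:,0]<540)&(P[:,1]<-120)&(P[:,1]>-190);v,u=np.nonzero(d>0)
for a,b,c in zip(u[m],v[m],P[m].round()): print(a,b,c.astype(int).tolist(),end="; ")
print("expected cap px",pix("scene",[508.5,-172,97]))
d=np.load("top4.npy");P=pts("top",d>0,d)
print(pix("top",[513,-159,186]))
E
```

```text
R [ 501.7 -159.1  146. ] R [ 506.6 -163.8  150. ] R [ 511.6 -168.5  154. ] 
L [ 506.1 -139.8  146. ] L [ 511.  -144.7  150. ] L [ 515.9 -149.5  154. ] 
240 86 [488, -123, 452]; 238 87 [485, -126, 450]; 240 87 [486, -121, 449]; 238 88 [487, -128, 449]; 239 88 [487, -125, 448]; 240 88 [488, -124, 448]; 241 88 [488, -121, 447]; 242 88 [490, -120, 447]; 238 89 [487, -128, 446]; 239 89 [486, -125, 446]; 240 89 [488, -123, 446]; 241 89 [489, -122, 445]; 243 89 [494, -121, 446]; 238 90 [488, -129, 445]; 239 90 [488, -127, 445]; 240 90 [490, -126, 444]; 241 90 [489, -122, 444]; 242 90 [490, -120, 443]; 243 90 [496, -123, 445]; 238 91 [486, -128, 442]; 239 91 [489, -128, 443]; 240 91 [489, -125, 442]; 242 91 [490, -121, 441]; 239 92 [488, -127, 440]; 240 92 [492, -128, 441]; 241 92 [493, -127, 441]; 242 92 [492, -123, 440]; 243 92 [494, -122, 440]; 244 92 [495, -120, 440]; 236 93 [485, -133, 439]; 238 93 [486, -128, 438]; 239 93 [490, -129, 439]; 240 93 [490, -127, 439]; 241 93 [493, -126, 439]; 242 93 [493, -124, 439]; 243 93 [495, -124, 439]; 244 93 [496, -122, 439]; 238 94 [487, -129, 437]
[... 8912 characters left out ...]
67]; 243 221 [512, -165, 168]; 248 221 [510, -148, 160]; 249 221 [515, -150, 162]; 250 221 [517, -149, 163]; 241 222 [506, -165, 163]; 242 222 [509, -166, 165]; 243 222 [511, -165, 165]; 248 222 [512, -150, 159]; 249 222 [515, -150, 159]; 250 222 [516, -147, 159]; 241 223 [506, -166, 161]; 242 223 [511, -167, 163]; 243 223 [511, -165, 162]; 248 223 [510, -149, 155]; 249 223 [511, -146, 154]; 250 223 [513, -145, 154]; 241 224 [503, -163, 156]; 242 224 [512, -168, 162]; 243 224 [511, -165, 160]; 241 225 [506, -166, 156]; 242 225 [510, -167, 158]; 243 225 [513, -167, 159]; 242 226 [508, -166, 154]; 243 226 [512, -166, 156]; expected cap px [241.76409479 248.85531021]
[382.49016895 274.56591578]
```

From the depth, the tips are at (511,-166) and (513,-148), z about 151. Their midpoint (512,-157) is nearly on the port (512.5,-158.6). Lowering 32 mm.

Request:
{"op": "move_arm", "data": {
  "commands": [-0.34,0,-1.5,7,0,0,0,-0.34,0,0,8,0,0,0,-0.34,0,0,7,0,0,0,-0.34,0,0,6,0,0,0,-0.34,0,0,4,0,0,0,-0.34,0,0,0,0,0,0,-0.34,0,0,0,0,0,0,-0.34,0,0,0,0,0,0]
}}

```text
time_s: 13.48
eef_pos: [433.6, -145.5, 158.9]
tool_rot: [[-0.984, 0.18, 0.0], [0.18, 0.984, -0.0], [-0.0, -0.0, -1.0]]
contact_force: [-0.3, -0.4, 0.3]
finger_gap: 29.3
```

Request:
{"op": "move_arm", "data": {
  "commands": [-0.34,0,0,0,0,0,0,-0.34,0,0,0,0,0,0,-0.34,0,0,0,0,0,0,-0.34,0,0,0,0,0,0]
}}

```text
time_s: 13.82
eef_pos: [433.5, -145.4, 158.9]
tool_rot: [[-0.984, 0.18, 0.0], [0.18, 0.984, -0.0], [-0.0, -0.0, -1.0]]
contact_force: [-0.1, 0.5, -0.9]
finger_gap: 29.2
```

```bash
python3 - <<'E'
from h import *
s=state();print(s["eef_pos"],s["finger_gap"],s["contact_force"],np.abs(s["dq"]).max())
im,d=snapshot("scene");b=im[...,::-1];cv2.imwrite("pics/scene5.png",b)
P=pts("scene",d>0,d);v,u=np.nonzero(d>0)
m=(P[:,2]>112)&(P[:,2]<140)&(P[:,0]>495)&(P[:,0]<530)&(P[:,1]<-130)&(P[:,1]>-185);q=P[m]
for k in(q[q[:,1]<-159],q[q[:,1]>-157]): print(len(k),np.median(k,0).round(1),k[:,2].min())
cv2.imwrite("pics/m6.png",cv2.resize(b[200:280,200:280],(600,600),interpolation=cv2.INTER_CUBIC))
E
```

```text
[ 433.4649855  -145.39996045  158.89402243] 29.24995413951814 [-0.06884175  0.47277843 -0.8660051 ] 0.1118534551348672
21 [ 509.  -167.7  129.9] 120.64365730700808
19 [ 512.5 -149.5  130.4] 122.65645945677261
```

View pics/m6.png

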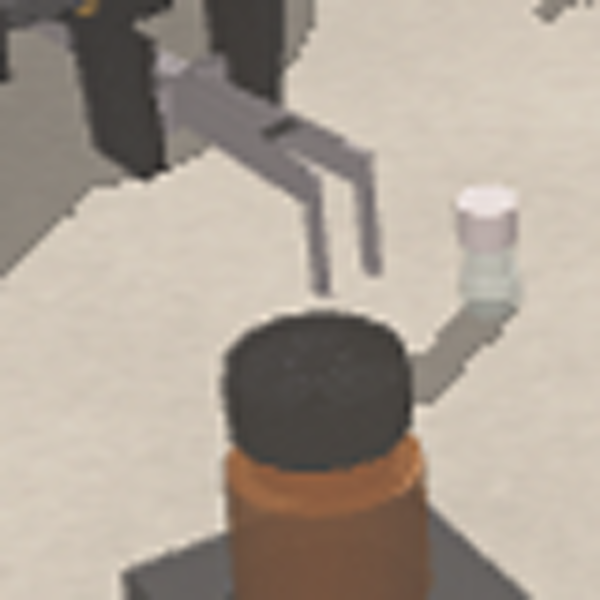

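The tips at (322,292) and (375,272) hang just above the cap, touching nothing. The gap reads 14–15.5 mm and the height is about 2 cm.

```bash
python3 -c "
from station import *
print(hand_in())"
```

```text
the job is handed in; nothing more can be done
None
```

I twisted the cap open, then picked up the forceps and squeezed them to the mark. I handed in at about 14 s while holding them over the jar's opening. No verdict came back, so the points below are my own last measurements.

- **Cap:** I turned it 70° anticlockwise. In the top camera its sector then sat at about 75°, against a jar opening at about 73°, which puts the cap near 1.3 rad.
- **Tip position:** the midpoint between the tips was about (511, -159) mm, against an estimated opening centre of (512.5, -158.6) mm. The tips were 20–24 mm above the cap's top face.
- **Tip gap:** the finger opening of 29.2 mm gives a gap of about 14.5 mm, while the depth picture suggested about 15.5 mm. The two differ by 1 mm, but both are within the 11–17 mm limit.
- **Contact and stillness:** no contact showed in the picture, the arm was at rest with forces near zero, and the tips pointed down.
- **Bystanders:** the arm touched none that I noticed, but I did not measure their positions again at the end.

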